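# Take the pieces out of the slide-top case

### The arm

A 6-joint arm with a two-finger parallel gripper is mounted at the origin on a cart in front of the work surface, level with it; the furniture and walls round the work are solid. World frame = base frame: x ahead of the robot, y to its left, z up, the work surface at z = 0. Lengths are in mm, angles in rad, forces in N, time in s.
With the tool pointing down it reaches from about 400 to 925 mm from the base axis. Payload 12.5 kg.
Tool frame: the origin (TCP) lies midway between the tips of the shut fingers; the grasp point (between the pads) lies 19 mm behind it; z points along the fingers, y is the line along which they close (so a half turn about z gives the same grasp; the last joint's range is limited). The gripper opens to 95 mm and grips with 3 to 60 N. Pads are 20 mm wide; open, the fingers measure 119 mm over their backs; the gripper's body (75 mm by 180 mm) begins 59 mm behind the grasp point.
Start: joints at [-1.296, 0.491, 1.559, -0, 1.092, -0.106], TCP at [232.313, -580.239, 214.661] pointing down, gripper open.
Joint ranges: [-3.1, 3.1], [-0.84, 2.19], [0.05, 2.79], [-1.13, 4.28], [0.06, 2.93], [-2.69, 2.69]. Speed limits (rad/s): [2.22, 2.22, 2.79, 3.14, 3.14, 3.14].

### API

Orientations are given as [roll, pitch, yaw] about the fixed x, y, z axes, in that order (R = Rz(yaw) Ry(pitch) Rx(roll)).
In Python, from cell import readout, eyes, env gives the robot as it stands.
- The arm moves only by the tool move_arm, never from a script. Its argument "plan" is a list of rows, each a list of 3 entries, a list of its own where there are three numbers: the turn, a rotation vector about the tool's x, y, z in degrees, then the shift along the tool's x, y, z in m, then the gripper command: -1 is shut, 1 is fully open, values between are in proportion. In form: [[[ax, ay, az], [x, y, z], jaw], ...]. A call has 1 to 5 rows; each row is the pose to reach, as a shift and turn from the pose commanded when the call began, along the tool's axes at that moment; what a row does not reach only later rows make up. A row lasts 1/8 s, in which the tool goes at most 62.5 mm and 10.7 degrees, less where a joint would pass 70% of its speed; a pose out of reach is approached as far as the arm can. A call with a gripper value outside its range is refused whole. The fingers move at their own pace and stop on an object; the grip force is fixed at half the most. Time passes only in rows, so rows that repeat a pose let the fingers close. It gives the time, the measured TCP pose, the force, the opening and the grip force at its end, in the units of the state.
- readout.state(): the state, without advancing time (a new reading comes with each control period).
- eyes.read_camera(name): name is "side" or "top"; returns a dict with "img" (420x560x3 uint8, red, green, blue), "K" (3x3 intrinsics, pixels), "dist" ([k1, k2, p1, p2, k3] as OpenCV has them; the pictures are not rectified), "extrinsics" (4x4, takes a point from camera to world coordinates). Camera axes: x right, y up, looking along -z (the intrinsics and any distortion apply to the point x, -y, -z); pixel columns grow to the right and rows downward; lengths in mm; the calibration is good to about 2 mm. A picture is of the moment at which its call begins. There is no depth.
- env.job_done(): hands the job in; it is judged then, once.
Trained networks look in a picture, given as the dict that the camera call returned (one of the last four; its "shot" number tells which), for a name from the list of things; names that differ only in an ending like _2 or _b are one class to them, and where a whole thing is asked for, a point or a joint stands for the part that bears it (a point fixed in the world has none). Each returns a list of dicts, best first, with "score" (0 to 1); they miss things now and then, are a little off and sometimes report something else, mostly with a low value. They report only what shows in the picture. A call takes as long as a camera call.
- eyes.cut_out(picture, name): "mask" (420x560 bool, what is visible of it) and "uv" ([column, row] in pixels, amid what is visible of it).
The state is a dict: "t": time; "joints": joint angles; "qvel": joint speeds; "tau": joint torques, N m; "eef_pos": TCP position; "tcp_rot": TCP orientation; "ft_force": force on the tool from outside, world axes, zero at the start; "moment": the same for the moment, N m; "opening": opening from 0.0 (shut) to 1.0 (fully open); "grip_force": force on a finger pad.
Only numpy, scipy, OpenCV 4.12 (cv2) and the standard library are available. Lean on these libraries where they do the work, as an engineer would, in place of code of your own. Each camera call takes 0.05 s, during which the arm holds its last target. There are 200 camera calls.

### The job

Open the wooden slide-top case by pressing on its flat cover and dragging it out at the open front until it meets its open stop, then take out every small MDF piece and lay them all on the floor of the metal tray, lying down and none on top of another. Then slide the cover fully shut again against its stop; leave the glue bottle and the spring clamp where they are.

Things in the scene. Friction and masses are not known exactly. Their poses are not given: they have to be found in the camera images.
- case: Slide-top wooden parts case fixed to the worktop, 170 (x) x 250 (y) x 34 mm high. Origin: centre of its underside; x points from its open front end (where the cover comes out) to its rear wall, z up. Side walls: inner faces at y = +-117 mm, 34 mm high, overhanging the cover's side edges by 7 mm; rear wall: inner face at x = +77 mm, 31 mm high; front sill 17 mm high
- case_floor (a point): middle of the case's inner floor, 5 mm above its underside (same axes as the case). On it are six shallow pockets (43 x 24 mm, rims 4 mm above the floor) centred at x = -8 and +46 mm, y = -60, 0 and +60 mm from here; some may be empty
- cover (a joint): slide of the flat cover in its grooves, in m: 0 = shut, against its stop; it grows as the cover moves out at the open front along the case's -x, up to 0.14 at the open stop. About 1.5 N of friction; it stays where it is left
- cover_pad (a point): middle of the black rubber pad (50 x 90 mm, flush) on the cover, the place to press. The cover is a plain level plate 160 x 232 x 5 mm without handle, its top 30 mm above the case's underside; it reaches from 110 mm in front (-x) of this point to 50 mm behind it. Shut, this point is at x = +27 mm, y = 0 in the case's frame; it moves with the cover
- metal_tray: shallow loose sheet-metal tray, 160 (x) x 210 (y) mm, rim 17 mm high, wall 3 mm, weighs 0.6 kg. Origin: centre of its underside, z up; the inner floor is 3 mm above the origin
- piece_0_mid (a point): middle of piece_0, a small oblong sawn MDF piece with taped edges, 38 (own x) x 19 (own y) x 16 (own z) mm, 20 to 40 g; starts flat in a pocket of the case with its length along the case's x. May be absent
- piece_1_mid (a point): middle of piece_1, a small oblong sawn MDF piece with taped edges, 38 (own x) x 19 (own y) x 16 (own z) mm, 20 to 40 g; starts flat in a pocket of the case with its length along the case's x. May be absent
- piece_2_mid (a point): middle of piece_2, a small oblong sawn MDF piece with taped edges, 38 (own x) x 19 (own y) x 16 (own z) mm, 20 to 40 g; starts flat in a pocket of the case with its length along the case's x. May be absent
- piece_3_mid (a point): middle of piece_3, a small oblong sawn MDF piece with taped edges, 38 (own x) x 19 (own y) x 16 (own z) mm, 20 to 40 g; starts flat in a pocket of the case with its length along the case's x. May be absent
- piece_4_mid (a point): middle of piece_4, a small oblong sawn MDF piece with taped edges, 38 (own x) x 19 (own y) x 16 (own z) mm, 20 to 40 g; starts flat in a pocket of the case with its length along the case's x. May be absent
- piece_5_mid (a point): middle of piece_5, a small oblong sawn MDF piece with taped edges, 38 (own x) x 19 (own y) x 16 (own z) mm, 20 to 40 g; starts flat in a pocket of the case with its length along the case's x. May be absent
- glue_bottle: glue bottle standing upright, 56 mm across, 178 mm high; origin at the centre of its underside. To be left alone
- spring_clamp: spring clamp lying on the worktop, 107 mm long (own y), 52 mm wide, 20 mm high; origin at the centre of its underside. To be left alone

How it is judged (in metres and radians):
On the way, in this order (a step that is already met when the one before it is completed fails the run):
1. the cover is open to its stop (value of joint cover above 0.132 m), for 0.2 s.
2. every piece lies down in the tray (x of piece_0_mid in the frame of metal_tray between -0.077 and 0.077 m and y of piece_0_mid in the frame of metal_tray between -0.102 and 0.102 m and z of piece_0_mid in the frame of metal_tray between 0.005 and 0.018 m and angle between piece_0_mid's own x axis and vertical between 1.42 and 1.72 rad and x of piece_1_mid in the frame of metal_tray between -0.077 and 0.077 m and y of piece_1_mid in the frame of metal_tray between -0.102 and 0.102 m and z of piece_1_mid in the frame of metal_tray between 0.005 and 0.018 m and angle between piece_1_mid's own x axis and vertical between 1.42 and 1.72 rad and x of piece_2_mid in the frame of metal_tray between -0.077 and 0.077 m and y of piece_2_mid in the frame of metal_tray between -0.102 and 0.102 m and z of piece_2_mid in the frame of metal_tray between 0.005 and 0.018 m and angle between piece_2_mid's own x axis and vertical between 1.42 and 1.72 rad and x of piece_3_mid in the frame of metal_tray between -0.077 and 0.077 m and y of piece_3_mid in the frame of metal_tray between -0.102 and 0.102 m and z of piece_3_mid in the frame of metal_tray between 0.005 and 0.018 m and angle between piece_3_mid's own x axis and vertical between 1.42 and 1.72 rad and x of piece_4_mid in the frame of metal_tray between -0.077 and 0.077 m and y of piece_4_mid in the frame of metal_tray between -0.102 and 0.102 m and z of piece_4_mid in the frame of metal_tray between 0.005 and 0.018 m and angle between piece_4_mid's own x axis and vertical between 1.42 and 1.72 rad and x of piece_5_mid in the frame of metal_tray between -0.077 and 0.077 m and y of piece_5_mid in the frame of metal_tray between -0.102 and 0.102 m and z of piece_5_mid in the frame of metal_tray between 0.005 and 0.018 m and angle between piece_5_mid's own x axis and vertical between 1.42 and 1.72 rad), for 0.2 s.
At the end, for the whole second after the job is handed in: the cover is shut to within 5 mm of its stop, and every piece that is present lies on the tray's floor on one of its long faces (its length level within 0.15 rad, its middle 5 to 18 mm above the tray's underside, so on no other piece), its middle inside the tray (all of step 2 and value of joint cover below 0.005 m); the robot touches nothing.
It fails at once if the glue bottle is moved by more than 40 mm (distance of glue_bottle from where it was at the start of the episode above 0.04 m).
It fails at once if the spring clamp is moved by more than 40 mm (distance of spring_clamp from where it was at the start of the episode above 0.04 m).
Of piece_0, piece_1, piece_2, piece_3, piece_4, piece_5 only 4 to 6 are there at a start; the rules pass over those that are not, and their reading is None.
At some moment in a run one of piece_0, piece_1, piece_2, piece_3, piece_4, piece_5 may be knocked a few centimetres aside while the robot is not near it.
Once in a run the grip may slacken for a moment while it holds something.
It also fails if it takes over 210 s, if anything falls off the work surface, if the arm or the gripper's body presses on something with over 40 N, if the wrist force passes 120 N, or if a joint passes its speed limit or range.

## Working session

There is one attempt and no reset: what is moved stays moved. The work goes in short steps, Python scripts to look and compute and a tool call to move; the robot and the scene stay as the last step left them, time stands still between calls to the robot, and variables do not carry over. Pictures are saved under pics/ and viewed, at most 14 in all, crops included, and the job is handed in when it is done.

Besides the shell and the picture viewer there is one more tool, called after "Emit:" by a JSON object that holds its "api" and its "payload". move_arm: Moves the arm, as the interface text tells. Its arguments: {"type":"object","properties":{"plan":{"type":"array","items":{"type":"array"}}},"required":["plan"]}

```bash
ls; mkdir -p pics; cat > h.py <<'E'
import numpy as np, cv2
from cell import readout, eyes, env
def ray(p,uv):
    u=cv2.undistortPoints(np.array([[uv]],float),p["K"],np.array(p["dist"],float))[0,0]
    E=np.array(p["extrinsics"]); d=E[:3,:3]@np.array([u[0],-u[1],-1.]); return E[:3,3],d
def at(p,uv,z):
    o,d=ray(p,uv); return o+d*(z-o[2])/d[2]
def proj(p,X):
    E=np.linalg.inv(np.array(p["extrinsics"])); c=E[:3,:3]@np.array(X,float)+E[:3,3]
    q,_=cv2.projectPoints(np.array([[c[0],-c[1],-c[2]]]),np.zeros(3),np.zeros(3),np.array(p["K"],float),np.array(p["dist"],float)); return q[0,0]
def save(p,n): cv2.imwrite("pics/"+n,p["img"][:,:,::-1])
def rect(p,mask,z):
    c,_=cv2.findContours(mask.astype(np.uint8),0,2); c=max(c,key=cv2.contourArea)[:,0]
    P=np.array([at(p,q,z)[:2] for q in c],np.float32); return cv2.minAreaRect(P)
E
python3 - <<'E'
from h import *
print(readout.state())
for n in("top","side"):
    p=eyes.read_camera(n); save(p,n+"0.png"); print(n,np.array(p["extrinsics"]).round(2).tolist(),np.array(p["K"]).round(1).tolist())
    for k,z in(("case",34),("cover",30),("cover_pad",30),("metal_tray",17),("glue_bottle",178),("spring_clamp",20)):
        for r in eyes.cut_out(p,k)[:2]:
            m=r["mask"]; print(k,round(r["score"],2),np.round(r["uv"]),m.sum(), at(p,r["uv"],z).round(), [np.round(a,2) for a in rect(p,m,z)] if m.sum()>20 else "")
E
```

```text
pics
{'t': 0.0, 'joints': array([-1.29561597e+00,  4.91547284e-01,  1.55945290e+00, -4.09177461e-05,
        1.09171826e+00, -1.05606039e-01]), 'qvel': array([-4.76817543e-04,  2.53660439e-03,  1.66859283e-04, -1.47954181e-03,
        1.39841924e-03,  6.66261245e-05]), 'tau': array([ 1.12997277e-03, -6.12646437e+01, -2.58173847e+01,  6.93111727e-02,
        4.82636655e-02, -9.83170162e-05]), 'eef_pos': array([ 232.22118923, -579.98573017,  214.06819366]), 'tcp_rot': array([-3.14046931e+00, -8.25815802e-05,  3.80805230e-01]), 'ft_force': array([-0.30228836,  0.1990457 , -0.03044712]), 'moment': array([ 0.00359586,  0.04500599, -0.00669423]), 'grip_force': 0.0, 'opening': 1.0019936805340157}
top [[0.0, 0.99, -0.11, 469.77], [-1.0, 0.0, 0.0, 121.86], [0.0, 0.11, 0.99, 1492.83], [0.0, 0.0, 0.0, 1.0]] [[532.1, 0.0, 280.2], [0.0, 532.1, 211.0], [0.0, 0.0, 1.0]]
case 0.67 [260. 246.] 5893 [530. 171.  34.] [array([533.89, 177.26]), array([248.63, 180.49]), np.float64(89.76)]
cover 0.87 [258. 249.] 4752 [522. 176.  30.] [array([523.65, 177.68]), array([229.13, 161.87]), np.float64(89.32)]
cov
[... 903 characters left out ...]
. 252.] 4561 [515. 181.  30.] [array([522.89, 179.41]), array([231.68, 161.26]), np.float64(88.77)]
cover_pad 0.81 [310. 255.] 4665 [518. 192.  30.] [array([523.67, 179.17]), array([234.32, 164.29]), np.float64(88.94)]
metal_tray 0.74 [359. 205.] 2490 [525. -96.  17.] [array([ 536.04, -103.35]), array([234.02, 173.29]), np.float64(75.33)]
glue_bottle 0.84 [258. 186.] 1164 [602. 237. 178.] [array([642.43, 176.88]), array([ 41.04, 379.49]), np.float64(35.36)]
glue_bottle 0.71 [207. 315.] 1055 [448. 554. 178.] [array([453.9 , 546.72]), array([37.52, 71.96]), np.float64(2.74)]
spring_clamp 0.89 [205. 314.] 1147 [590. 424.  20.] [array([592.63, 412.94]), array([ 63.38, 113.82]), np.float64(2.55)]
```

View pics/top0.png

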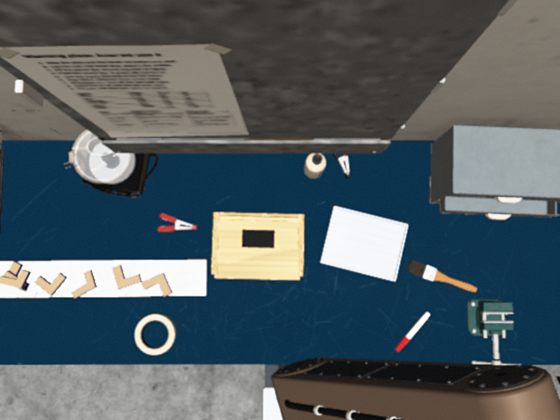

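View pics/side0.png

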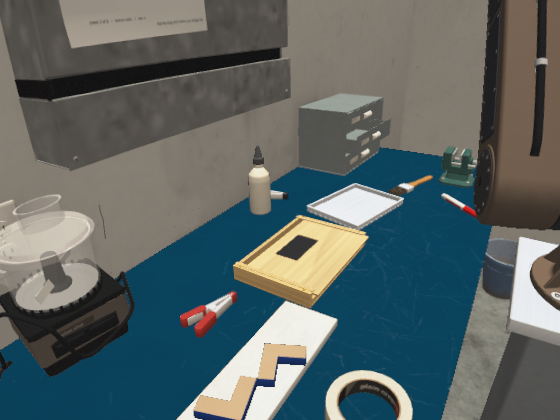

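The top view shows the case (shut) centred near (258, 246) with its black pad at (258, 239), the tray at (364, 244), glue bottle at (316, 165) and clamp at (178, 224). The side view agrees; the case's rear is on the far side. Next I'll measure the pad and plan the press.

```bash
cat >> h.py <<'E'
def tool(X,yaw=None,z=None):
    "shift in tool axes (m) and turn (deg) from current pose to world X mm, tool yaw"
    from scipy.spatial.transform import Rotation as Ro
    s=readout.state(); R=Ro.from_euler('xyz',s["tcp_rot"]).as_matrix()
    T=Ro.from_euler('xyz',[np.pi,0,s["tcp_rot"][2] if yaw is None else yaw]).as_matrix()
    return (R.T@(np.array(X)-s["eef_pos"])/1000).round(4).tolist(), np.degrees(Ro.from_matrix(R.T@T).as_rotvec()).round(2).tolist()
def dark(p,c,r=40):
    g=p["img"].max(2).astype(int); m=np.zeros(g.shape,bool); c=np.round(c).astype(int)
    m[c[1]-r:c[1]+r,c[0]-r:c[0]+r]=(g<70)[c[1]-r:c[1]+r,c[0]-r:c[0]+r]; return m
E
python3 - <<'E'
from h import *
for n,c,r in(("top",(258,238),20),("side",(297,247),22)):
    p=eyes.read_camera(n); m=dark(p,c,r); print(n,m.sum(),rect(p,m,30))
    m=eyes.cut_out(p,"metal_tray")[0]["mask"]; print(rect(p,m,17))
print(tool([560,178,120],0.0))
E
```

```text
top 470 ((552.1427001953125, 177.10491943359375), (82.73480224609375, 43.49097442626953), 88.0602798461914)
((541.3834838867188, -118.34693908691406), (212.7178497314453, 165.26089477539062), 76.1036376953125)
side 470 ((554.5262451171875, 177.4840545654297), (83.64118194580078, 45.07474136352539), 88.50601196289062)
((536.7031860351562, -102.704833984375), (230.58998107910156, 175.16896057128906), 76.56431579589844)
([0.586, -0.5822, 0.0946], [0.01, -0.0, 21.82])
```

Emit:
{"api": "move_arm", "payload": {"plan": [[[0,0,21.8],[0.579,-0.584,0.09],-1],[[0,0,21.8],[0.579,-0.584,0.09],-1],[[0,0,21.8],[0.579,-0.584,0.09],-1],[[0,0,21.8],[0.579,-0.584,0.09],-1],[[0,0,21.8],[0.579,-0.584,0.09],-1]]}}

```text
t: 1.52
eef_pos: [353.9, -292.4, 180.7]
tcp_rot: [3.141, -0.001, -0.0]
ft_force: [1.0, -1.0, 0.1]
opening: 0.528
grip_force: 0.0
```

Emit:
{"api": "move_arm", "payload": {"plan": [[[0,0,0],[0.2,-0.47,0.06],-1],[[0,0,0],[0.2,-0.47,0.06],-1],[[0,0,0],[0.2,-0.47,0.06],-1],[[0,0,0],[0.2,-0.47,0.06],-1],[[0,0,0],[0.2,-0.47,0.06],-1]]}}

```text
t: 2.15
eef_pos: [475.6, -6.5, 144.2]
tcp_rot: [3.141, -0.001, 0.0]
ft_force: [1.4, -1.2, -0.4]
opening: 0.022
grip_force: 0.0
```

```bash
python3 -c "
from h import *
s=readout.state();print(s['eef_pos'],s['tcp_rot'],tool([553,177,45],-0.015))"
```

```text
[475.57931272  -6.5439491  144.22953441] [ 3.14132016e+00 -9.26571325e-04  3.19352683e-04] ([0.0774, -0.1835, 0.0993], [0.02, -0.05, 0.88])
```

Emit:
{"api": "move_arm", "payload": {"plan": [[[0,0,0.9],[0.077,-0.183,0.06],-1],[[0,0,0.9],[0.077,-0.183,0.06],-1],[[0,0,0.9],[0.077,-0.183,0.06],-1],[[0,0,0.9],[0.077,-0.183,0.1],-1],[[0,0,0.9],[0.077,-0.183,0.1],-1]]}}

```text
t: 2.78
eef_pos: [550.3, 175.3, 41.5]
tcp_rot: [3.14, 0.005, -0.013]
ft_force: [0.7, -0.1, 0.3]
opening: 0.009
grip_force: 0.0
```

Emit:
{"api": "move_arm", "payload": {"plan": [[[0,0,0],[0,0,0],-1]]}}

```text
t: 2.9
eef_pos: [551.9, 173.9, 45.2]
tcp_rot: [3.142, -0.0, -0.016]
ft_force: [0.4, -0.6, 0.4]
opening: 0.006
grip_force: 0.0
```

Touch down gently.

Emit:
{"api": "move_arm", "payload": {"plan": [[[0,0,0],[0,-0.003,0.012],-1],[[0,0,0],[0,-0.003,0.014],-1],[[0,0,0],[0,-0.003,0.016],-1],[[0,0,0],[0,-0.003,0.017],-1],[[0,0,0],[0,-0.003,0.017],-1]]}}

```text
t: 3.52
eef_pos: [553.8, 177.0, 30.1]
tcp_rot: [-3.141, -0.006, -0.016]
ft_force: [-0.9, -4.8, 24.9]
opening: 0.007
grip_force: 12.2
```

Emit:
{"api": "move_arm", "payload": {"plan": [[[0,0,0],[-0.012,0,0],-1],[[0,0,0],[-0.03,0,0],-1],[[0,0,0],[-0.05,0,0],-1],[[0,0,0],[-0.07,0,0],-1],[[0,0,0],[-0.085,0,0],-1]]}}

```text
t: 4.15
eef_pos: [468.9, 178.8, 30.0]
tcp_rot: [-3.14, -0.008, -0.016]
ft_force: [2.6, -2.5, 29.6]
opening: 0.005
grip_force: 14.8
```

Emit:
{"api": "move_arm", "payload": {"plan": [[[0,0,0],[-0.018,0,0],-1],[[0,0,0],[-0.034,0,0],-1],[[0,0,0],[-0.048,0,0],-1],[[0,0,0],[-0.056,0,0],-1],[[0,0,0],[-0.06,0,0],-1]]}}

```text
t: 4.78
eef_pos: [413.8, 181.0, 30.1]
tcp_rot: [-3.137, -0.017, -0.016]
ft_force: [19.1, 1.3, 23.2]
opening: 0.007
grip_force: 11.4
```

Emit:
{"api": "move_arm", "payload": {"plan": [[[0,0,0],[0,0,0],-1],[[0,0,0],[0,0,0],-1]]}}

```text
t: 5.03
eef_pos: [413.5, 181.0, 30.1]
tcp_rot: [-3.137, -0.016, -0.016]
ft_force: [13.7, 2.8, 26.3]
opening: 0.004
grip_force: 13.1
```

Emit:
{"api": "move_arm", "payload": {"plan": [[[0,0,0],[0,0,-0.06],-1],[[0,0,0],[0.04,0.04,-0.12],-0.1],[[0,0,0],[0.08,0.1,-0.13],-0.1],[[0,0,0],[0.1,0.16,-0.13],-0.1],[[0,0,0],[0.1,0.22,-0.13],-0.1]]}}

```text
t: 5.65
eef_pos: [502.3, -22.4, 157.6]
tcp_rot: [3.141, -0.002, -0.015]
ft_force: [0.8, 0.2, -0.1]
opening: 0.368
grip_force: 0.0
```

```bash
cat >> h.py <<'E'
def pieces(p,z,s=0.2):
    out=[]
    for r in eyes.cut_out(p,"piece_0_mid"):
        if r["score"]<s or r["mask"].sum()<8: continue
        R=rect(p,r["mask"],z); out.append((round(r["score"],2),np.round(r["uv"]).tolist(),at(p,r["uv"],z)[:2].round(1).tolist(),np.round(R[0],1).tolist(),np.round(R[1]).tolist(),round(R[2])))
    return out
E
python3 - <<'E'
from h import *
print(readout.state()["eef_pos"])
for n in("top","side"):
    p=eyes.read_camera(n); print(n); [print(r) for r in pieces(p,21)]
    i=p["img"]; c=i[190:310,190:440] if n=="top" else i[170:330,210:420]
    cv2.imwrite(f"pics/{n}1.png",cv2.resize(c,None,fx=3,fy=3,interpolation=2)[:,:,::-1])
    if n=="top": print([np.round(proj(p,[527+a,177+b,21])) .tolist() for a in(-8,46) for b in(-60,0,60)])
E
```

```text
[502.25058816 -22.43750015 157.59146555]
top
(0.55, [280.0, 250.0], [521.4, 117.0], [530.3, 115.9], [30.0, 17.0], 0)
[[280.0, 251.0], [258.0, 251.0], [236.0, 251.0], [280.0, 231.0], [258.0, 231.0], [236.0, 231.0]]
side
(0.51, [320.0, 245.0], [521.8, 136.8], [524.9, 127.4], [44.0, 38.0], 3)
```

View pics/top1.png

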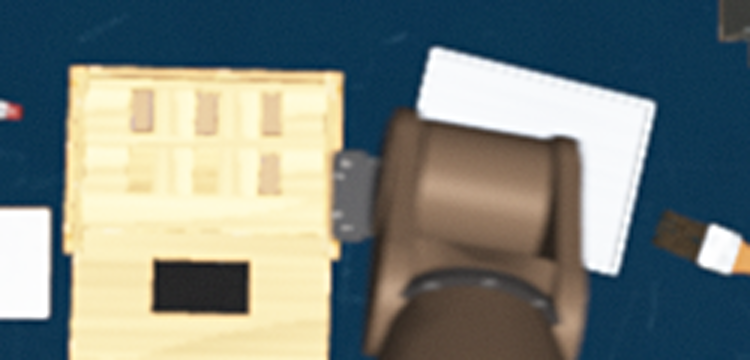

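View pics/side1.png

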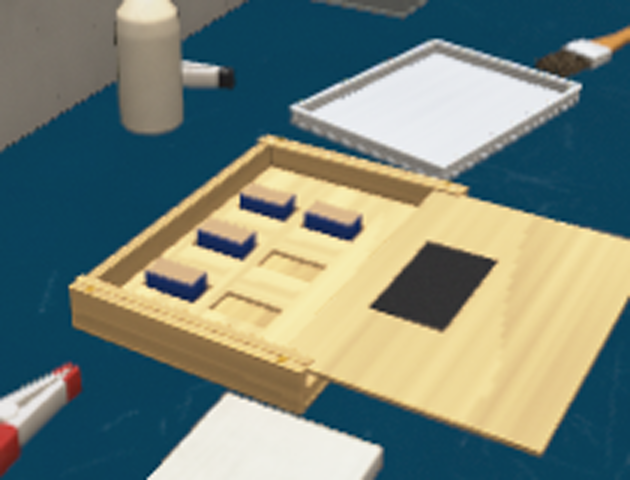

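```bash
cat >> h.py <<'E'
def tan(p,roi,z,amin=15,show=False):
    "MDF tops by colour"
    i=p["img"].astype(int); r,g,b=i[...,0],i[...,1],i[...,2]
    m=(r>130)&(r<240)&(r-b>35)&(r-b<85)&(g-b<55)
    M=np.zeros(m.shape,np.uint8); x0,x1,y0,y1=roi; M[y0:y1,x0:x1]=m[y0:y1,x0:x1]
    M=cv2.morphologyEx(M,cv2.MORPH_OPEN,np.ones((2,2),np.uint8))
    n,L,st,ce=cv2.connectedComponentsWithStats(M); o=[]
    for k in range(1,n):
        if st[k,4]>=amin: o.append((int(st[k,4]),ce[k].round(1).tolist(),at(p,ce[k],z)[:2].round(1).tolist(),[np.round(a,1) for a in rect(p,L==k,z)]))
    return o
E
python3 - <<'E'
from h import *
p=eyes.read_camera("top"); i=p["img"]
for uv in[(280,247),(259,228),(237,227),(259,236),(236,248)]: print(uv,i[uv[1],uv[0]])
[print(r) for r in tan(p,(212,306,210,262),21)]
m=dark(p,(257,285),25); print(rect(p,m,30))
p=eyes.read_camera("side"); i=p["img"]
for uv in[(268,262),(285,248),(299,236),(321,243),(310,258)]: print(uv,i[uv[1],uv[0]])
[print(r) for r in tan(p,(240,350,220,280),21)]
m=dark(p,(354,265),24); print(rect(p,m,30))
for a,b in((46,-60),(46,0),(46,60),(-8,-60)): print(proj(p,[527+a,177+b,21]).round(1))
E
```

```text
(280, 247) [234 207 165]
(259, 228) [234 207 165]
(237, 227) [234 206 162]
(259, 236) [253 241 193]
(236, 248) [251 236 182]
(110, [238.2, 227.6], [582.4, 231.7], [array([582.8, 232.2]), array([36.1, 22.2]), np.float64(0.0)])
(102, [259.8, 228.7], [579.6, 172.0], [array([580.1, 172.7]), array([36.2, 19.4]), np.float64(0.2)])
(73, [281.0, 229.2], [578.1, 113.0], [array([580.1, 113.1]), array([16.6, 36.1]), np.float64(90.0)])
(83, [280.5, 249.3], [522.5, 114.6], [array([523.4, 114.5]), array([33.1, 19.3]), np.float64(0.0)])
((423.86505126953125, 180.48126220703125), (81.60729217529297, 43.11246871948242), 88.05228424072266)
(268, 262) [217 182 139]
(285, 248) [219 185 141]
(299, 236) [217 183 140]
(321, 243) [134 120 124]
(310, 258) [225 192 130]
(311, [326.6, 228.9], [541.0, 64.5], [array([542.6,  65.9]), array([ 31.4, 132.1]), np.float64(89.0)])
(602, [275.4, 247.0], [600.7, 188.1], [array([592.5, 170.7]), array([203. ,  57.7]), np.float64(88.3)])
(65, [321.7, 241.3], [526.2, 119.8], [array([526.3, 120.2]), array([33.8, 17.3]), np.float64(2.0)])
(156, [251.5, 276.2], [583.9, 298.9], [array([582.9, 300.2]), array([19.3, 61.3]), np.float64(87.9)])
((426.9118957519531, 179.86083984375), (87.03140258789062, 46.9803352355957), 88.68390655517578)
[303.2 235.5]
[289.4 247.9]
[274.1 261.8]
[325.3 241.5]
```

The crops show four pieces. Three are in the rear row and one is in the front row at the robot's right. The front-centre and front-left pockets are empty, and the tray is empty.

```bash
python3 -c "
from h import *
s=readout.state();print(s['eef_pos'],s['tcp_rot'],s['opening'],tool([524.5,116.5,11],-0.015))"
```

```text
[500.83102276 -19.5796712  156.765021  ] [-3.14153832e+00 -3.02919805e-05 -1.51633561e-02] 0.4485473733363022 ([0.0216, -0.1364, 0.1458], [-0.0, -0.0, -0.01])
```

Emit:
{"api": "move_arm", "payload": {"plan": [[[0,0,0],[0.012,-0.055,0.03],-0.1],[[0,0,0],[0.018,-0.11,0.06],-0.1],[[0,0,0],[0.022,-0.136,0.09],-0.1],[[0,0,0],[0.022,-0.136,0.105],-0.1],[[0,0,0],[0.022,-0.136,0.105],-0.1]]}}

```text
t: 6.58
eef_pos: [524.4, 115.8, 51.0]
tcp_rot: [3.141, 0.002, -0.014]
ft_force: [-0.0, -0.1, -0.2]
opening: 0.449
grip_force: 0.0
```

Emit:
{"api": "move_arm", "payload": {"plan": [[[0,0,0],[0,0,0.025],-0.1],[[0,0,0],[0,0,0.039],-0.1],[[0,0,0],[0,0,0.041],-0.1],[[0,0,0],[0,0,0.041],-1],[[0,0,0],[0,0,0.041],-1]]}}

```text
t: 7.2
eef_pos: [525.6, 115.4, 11.3]
tcp_rot: [-3.142, -0.001, -0.016]
ft_force: [-0.1, -0.4, -0.9]
opening: 0.294
grip_force: 0.0
```

Emit:
{"api": "move_arm", "payload": {"plan": [[[0,0,0],[0,0,0],-1],[[0,0,0],[0,0,0],-1]]}}

```text
t: 7.45
eef_pos: [525.4, 115.4, 11.1]
tcp_rot: [3.142, -0.001, -0.015]
ft_force: [-1.3, 0.2, 5.7]
opening: 0.2
grip_force: 30.0
```

Emit:
{"api": "move_arm", "payload": {"plan": [[[0,0,0],[0,0,-0.05],-1],[[0,0,0],[0,0.03,-0.07],-1],[[0,0,0],[-0.002,0.09,-0.07],-1],[[0,0,0],[-0.005,0.15,-0.06],-1],[[0,0,0],[-0.005,0.174,-0.05],-1]]}}

```text
t: 8.07
eef_pos: [517.3, -61.1, 60.6]
tcp_rot: [3.141, -0.001, -0.018]
ft_force: [-0.4, -0.2, -0.5]
opening: 0.202
grip_force: 30.0
```

Emit:
{"api": "move_arm", "payload": {"plan": [[[0,0,0],[0,0,0.015],-1],[[0,0,0],[0,0,0.035],-1],[[0,0,0],[0,0,0.049],-1],[[0,0,0],[0,0,0.051],-1]]}}

```text
t: 8.57
eef_pos: [517.1, -57.4, 8.9]
tcp_rot: [-3.141, 0.002, -0.014]
ft_force: [-4.9, 2.1, 18.4]
opening: 0.202
grip_force: 30.0
```

Emit:
{"api": "move_arm", "payload": {"plan": [[[0,0,0],[0,0,-0.001],-0.1],[[0,0,0],[0,0,-0.001],-0.1],[[0,0,0],[0,0,-0.05],-0.1],[[0,0,0],[0.02,-0.05,-0.07],-0.1],[[0,0,0],[0.04,-0.11,-0.07],-0.1]]}}

```text
t: 9.2
eef_pos: [560.5, 51.0, 81.7]
tcp_rot: [3.141, -0.004, -0.017]
ft_force: [0.4, -0.8, -0.7]
opening: 0.45
grip_force: 0.0
```

Emit:
{"api": "move_arm", "payload": {"plan": [[[0,0,0],[0.018,-0.06,0.02],-0.1],[[0,0,0],[0.018,-0.064,0.03],-0.1],[[0,0,0],[0.018,-0.064,0.03],-0.1]]}}

```text
t: 9.57
eef_pos: [577.2, 114.2, 48.8]
tcp_rot: [3.141, 0.002, -0.014]
ft_force: [-0.2, -0.5, -0.1]
opening: 0.447
grip_force: 0.0
```

```bash
python3 - <<'E'
from h import *
p=eyes.read_camera("side"); save(p,"side2.png")
cv2.imwrite("pics/side2.png",cv2.resize(p["img"][150:330,220:430],None,fx=3,fy=3)[:,:,::-1])
s=readout.state();print(s['eef_pos'],s['opening'],tool([578,115.5,11],-0.015))
E
```

```text
[577.50236128 113.40831849  49.38174354] 0.45290913139192157 ([0.0005, -0.0021, 0.0384], [0.02, 0.06, -0.02])
```

View pics/side2.png

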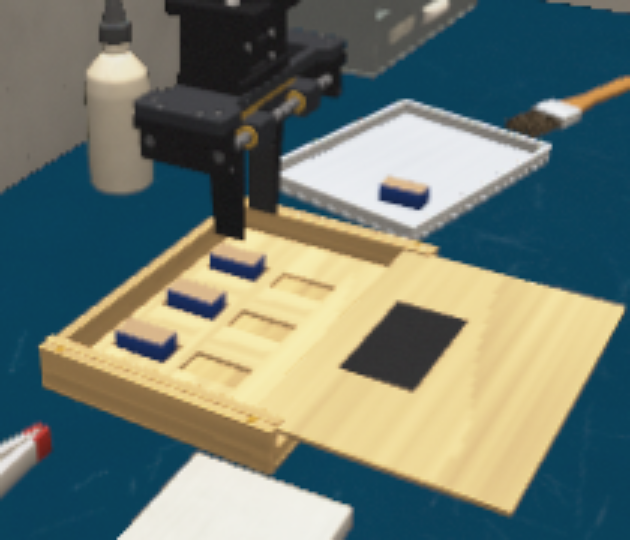

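The first piece lies flat in the tray at (404, 190) in the crop, and the gripper is over the rear-right piece.

Emit:
{"api": "move_arm", "payload": {"plan": [[[0,0,0],[0,-0.002,0.025],-0.1],[[0,0,0],[0,-0.002,0.037],-0.1],[[0,0,0],[0,-0.002,0.0385],-0.1],[[0,0,0],[0,-0.002,0.0385],-1],[[0,0,0],[0,-0.002,0.0385],-1]]}}

```text
t: 10.25
eef_pos: [578.3, 115.8, 11.8]
tcp_rot: [3.142, -0.001, -0.016]
ft_force: [-0.6, -0.0, -0.7]
opening: 0.289
grip_force: 0.0
```

Emit:
{"api": "move_arm", "payload": {"plan": [[[0,0,0],[0,0,0],-1],[[0,0,0],[0,0,0],-1]]}}

```text
t: 10.5
eef_pos: [578.2, 115.9, 11.5]
tcp_rot: [3.141, -0.001, -0.015]
ft_force: [0.1, -0.5, 5.0]
opening: 0.204
grip_force: 3.0
```

Emit:
{"api": "move_arm", "payload": {"plan": [[[0,0,0],[0,0,0],-1],[[0,0,0],[0,0,-0.05],-1],[[0,0,0],[0,0.02,-0.07],-1],[[0,0,0],[0.004,0.08,-0.07],-1],[[0,0,0],[0.008,0.14,-0.06],-1]]}}

```text
t: 11.12
eef_pos: [583.9, -26.2, 71.6]
tcp_rot: [3.141, -0.002, -0.014]
ft_force: [0.8, 0.6, 0.3]
opening: 0.197
grip_force: 30.0
```

Emit:
{"api": "move_arm", "payload": {"plan": [[[0,0,0],[0.003,0.052,0.01],-1],[[0,0,0],[0.003,0.052,0.03],-1],[[0,0,0],[0.003,0.052,0.05],-1],[[0,0,0],[0.003,0.052,0.0595],-1],[[0,0,0],[0.003,0.052,0.0605],-1]]}}

```text
t: 11.75
eef_pos: [585.7, -76.5, 10.2]
tcp_rot: [-3.141, 0.001, -0.016]
ft_force: [-0.9, -0.7, -1.0]
opening: 0.199
grip_force: 30.0
```

Emit:
{"api": "move_arm", "payload": {"plan": [[[0,0,0],[0,0,0.0005],-0.1],[[0,0,0],[0,0,0.0005],-0.1],[[0,0,0],[0,0,-0.045],-0.1],[[0,0,0],[-0.002,-0.05,-0.075],-0.1],[[0,0,0],[-0.004,-0.11,-0.075],-0.1]]}}

```text
t: 12.38
eef_pos: [585.0, 34.3, 88.5]
tcp_rot: [3.141, -0.005, -0.017]
ft_force: [0.9, 0.2, -0.7]
opening: 0.448
grip_force: 0.0
```

Emit:
{"api": "move_arm", "payload": {"plan": [[[0,0,0],[-0.003,-0.06,0],-0.1],[[0,0,0],[-0.006,-0.12,0.01],-0.1],[[0,0,0],[-0.006,-0.142,0.03],-0.1],[[0,0,0],[-0.006,-0.142,0.035],-0.1]]}}

```text
t: 12.88
eef_pos: [579.2, 176.8, 49.3]
tcp_rot: [3.141, 0.002, -0.013]
ft_force: [0.5, -1.0, 0.7]
opening: 0.45
grip_force: 0.0
```

```bash
python3 - <<'E'
from h import *
p=eyes.read_camera("side")
cv2.imwrite("pics/side3.png",cv2.resize(p["img"][150:330,220:430],None,fx=3,fy=3)[:,:,::-1])
s=readout.state();print(s['eef_pos'],s['opening'],tool([579.5,175.5,11],-0.015))
E
```

```text
[579.33660007 175.54790758  49.19354585] 0.44733914894766463 ([0.0002, 0.0, 0.0382], [0.04, 0.11, 0.03])
```

View pics/side3.png

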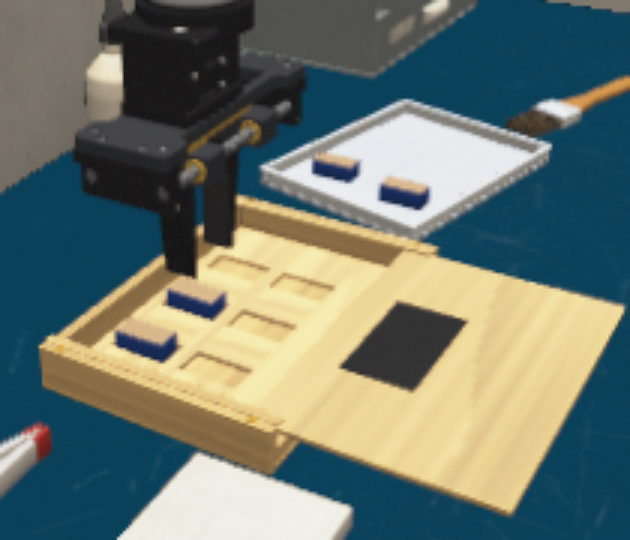

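Two pieces lie flat in the tray at (335, 165) and (404, 190) in the crop. The gripper is over the rear-centre piece.

Emit:
{"api": "move_arm", "payload": {"plan": [[[0,0,0],[0,0,0.025],-0.1],[[0,0,0],[0,0,0.037],-0.1],[[0,0,0],[0,0,0.038],-0.1],[[0,0,0],[0,0,0.038],-1],[[0,0,0],[0,0,0.038],-1]]}}

```text
t: 13.55
eef_pos: [580.3, 175.8, 13.3]
tcp_rot: [-3.141, -0.001, -0.016]
ft_force: [-0.3, 0.1, -0.2]
opening: 0.296
grip_force: 0.0
```

Emit:
{"api": "move_arm", "payload": {"plan": [[[0,0,0],[0,0,0],-1],[[0,0,0],[0,0,0],-1],[[0,0,0],[0,0,0],-1]]}}

```text
t: 13.92
eef_pos: [580.1, 175.9, 13.1]
tcp_rot: [3.142, -0.001, -0.015]
ft_force: [-0.7, -0.6, 5.7]
opening: 0.203
grip_force: 30.0
```

Emit:
{"api": "move_arm", "payload": {"plan": [[[0,0,0],[0,0,-0.05],-1],[[0,0,0],[0,0.03,-0.07],-1],[[0,0,0],[-0.002,0.09,-0.07],-1],[[0,0,0],[-0.005,0.15,-0.07],-1],[[0,0,0],[-0.008,0.21,-0.07],-1]]}}

```text
t: 14.55
eef_pos: [568.4, -35.6, 82.7]
tcp_rot: [3.142, -0.0, -0.015]
ft_force: [0.5, -0.6, -0.3]
opening: 0.205
grip_force: 30.0
```

Emit:
{"api": "move_arm", "payload": {"plan": [[[0,0,0],[-0.003,0.06,0],-1],[[0,0,0],[-0.005,0.12,0],-1],[[0,0,0],[-0.005,0.139,0.02],-1],[[0,0,0],[-0.005,0.139,0.05],-1],[[0,0,0],[-0.005,0.139,0.066],-1]]}}

```text
t: 15.18
eef_pos: [560.8, -172.2, 14.7]
tcp_rot: [-3.141, 0.002, -0.015]
ft_force: [-0.9, 0.2, -0.1]
opening: 0.199
grip_force: 30.0
```

Emit:
{"api": "move_arm", "payload": {"plan": [[[0,0,0],[0,0,0.003],-1],[[0,0,0],[0,0,0.005],-1]]}}

```text
t: 15.42
eef_pos: [562.0, -172.4, 12.0]
tcp_rot: [3.141, -0.001, -0.015]
ft_force: [-0.7, 0.5, 0.2]
opening: 0.201
grip_force: 30.0
```

Emit:
{"api": "move_arm", "payload": {"plan": [[[0,0,0],[0,0,0],-0.1],[[0,0,0],[0,0,0],-0.1],[[0,0,0],[0,0,-0.045],-0.1],[[0,0,0],[0.002,-0.05,-0.07],-0.1],[[0,0,0],[0.004,-0.11,-0.07],-0.1]]}}

```text
t: 16.05
eef_pos: [568.3, -62.7, 84.1]
tcp_rot: [3.141, -0.005, -0.018]
ft_force: [0.7, 1.0, -0.7]
opening: 0.445
grip_force: 0.0
```

Emit:
{"api": "move_arm", "payload": {"plan": [[[0,0,0],[0.002,-0.06,0],-0.1],[[0,0,0],[0.004,-0.12,0],-0.1],[[0,0,0],[0.006,-0.18,0],-0.1],[[0,0,0],[0.008,-0.24,0],-0.1],[[0,0,0],[0.009,-0.297,0.01],-0.1]]}}

```text
t: 16.68
eef_pos: [581.2, 236.2, 72.7]
tcp_rot: [-3.141, -0.002, -0.015]
ft_force: [0.4, -0.5, -0.7]
opening: 0.449
grip_force: 0.0
```

Emit:
{"api": "move_arm", "payload": {"plan": [[[0,0,0],[0,0,0.02],-0.1],[[0,0,0],[0,0,0.02],-0.1]]}}

```text
t: 16.92
eef_pos: [579.9, 234.2, 50.8]
tcp_rot: [3.141, 0.002, -0.014]
ft_force: [0.5, -0.5, -0.0]
opening: 0.457
grip_force: 0.0
```

```bash
python3 - <<'E'
from h import *
p=eyes.read_camera("side")
cv2.imwrite("pics/side4.png",cv2.resize(p["img"][150:330,220:430],None,fx=3,fy=3)[:,:,::-1])
s=readout.state();print(s['eef_pos'],s['opening'],tool([580.5,235,11],-0.015))
E
```

```text
[580.58051108 233.75788021  51.65104542] 0.45176606577727496 ([-0.0001, -0.0013, 0.0407], [0.02, 0.04, -0.02])
```

View pics/side4.png

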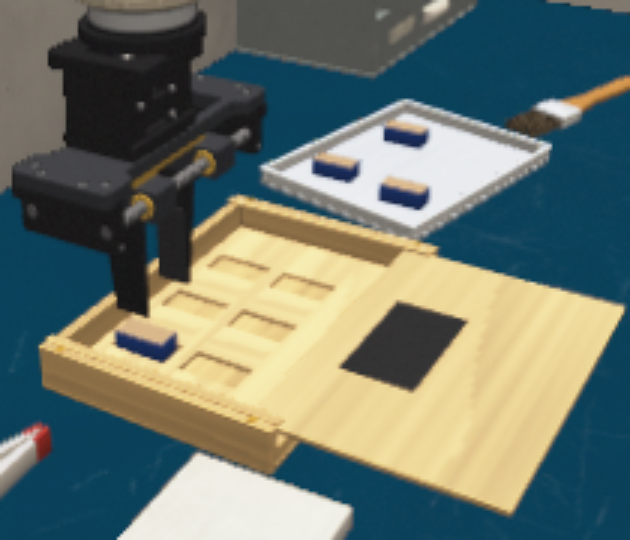

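Three pieces lie flat in the tray, and the last one is under the gripper at (146, 337) in the crop.

Emit:
{"api": "move_arm", "payload": {"plan": [[[0,0,0],[0,-0.001,0.025],-0.1],[[0,0,0],[0,-0.001,0.038],-0.1],[[0,0,0],[0,-0.001,0.041],-0.1],[[0,0,0],[0,-0.001,0.041],-1],[[0,0,0],[0,-0.001,0.041],-1]]}}

```text
t: 17.6
eef_pos: [581.2, 234.9, 11.3]
tcp_rot: [-3.141, -0.001, -0.016]
ft_force: [-0.1, 0.3, 0.2]
opening: 0.293
grip_force: 0.0
```

Emit:
{"api": "move_arm", "payload": {"plan": [[[0,0,0],[0,0,0],-1],[[0,0,0],[0,0,0],-1],[[0,0,0],[0,0,0],-1]]}}

```text
t: 17.98
eef_pos: [581.1, 234.9, 11.1]
tcp_rot: [-3.142, -0.001, -0.015]
ft_force: [-0.2, -1.3, 5.5]
opening: 0.196
grip_force: 30.0
```

Emit:
{"api": "move_arm", "payload": {"plan": [[[0,0,0],[0,0,-0.05],-1],[[0,0,0],[-0.005,0.03,-0.07],-1],[[0,0,0],[-0.015,0.09,-0.07],-1],[[0,0,0],[-0.03,0.15,-0.07],-1],[[0,0,0],[-0.045,0.21,-0.07],-1]]}}

```text
t: 18.6
eef_pos: [531.9, 24.1, 80.7]
tcp_rot: [3.141, -0.0, -0.015]
ft_force: [1.1, 0.8, -0.9]
opening: 0.193
grip_force: 30.0
```

Emit:
{"api": "move_arm", "payload": {"plan": [[[0,0,0],[-0.015,0.06,0],-1],[[0,0,0],[-0.03,0.12,0],-1],[[0,0,0],[-0.036,0.175,0],-1],[[0,0,0],[-0.036,0.182,0.03],-1],[[0,0,0],[-0.036,0.182,0.055],-1]]}}

```text
t: 19.23
eef_pos: [493.6, -157.0, 24.9]
tcp_rot: [3.141, -0.001, -0.018]
ft_force: [0.5, -0.1, -0.3]
opening: 0.2
grip_force: 30.0
```

Emit:
{"api": "move_arm", "payload": {"plan": [[[0,0,0],[0,0,0.01],-1],[[0,0,0],[0,0,0.0155],-1],[[0,0,0],[0,0,0.0155],-1]]}}

```text
t: 19.6
eef_pos: [494.0, -155.6, 10.4]
tcp_rot: [3.141, -0.0, -0.015]
ft_force: [-0.5, -0.0, -1.2]
opening: 0.195
grip_force: 30.0
```

Emit:
{"api": "move_arm", "payload": {"plan": [[[0,0,0],[0,0,0],-0.1],[[0,0,0],[0,0,0],-0.1],[[0,0,0],[0,0,-0.045],-0.1],[[0,0,0],[-0.01,-0.04,-0.09],-0.1],[[0,0,0],[-0.025,-0.1,-0.09],-1]]}}

```text
t: 20.23
eef_pos: [471.8, -55.5, 103.0]
tcp_rot: [3.14, -0.006, -0.018]
ft_force: [0.3, 1.1, -1.0]
opening: 0.39
grip_force: 0.0
```

Emit:
{"api": "move_arm", "payload": {"plan": [[[0,0,0],[-0.01,-0.06,0],-1],[[0,0,0],[-0.02,-0.12,0],-1],[[0,0,0],[-0.035,-0.18,0],-1],[[0,0,0],[-0.049,-0.233,0.02],-1],[[0,0,0],[-0.049,-0.233,0.04],-1]]}}

```text
t: 20.85
eef_pos: [424.0, 181.4, 60.2]
tcp_rot: [-3.141, -0.001, -0.01]
ft_force: [-0.4, -0.9, 0.4]
opening: 0.001
grip_force: 0.0
```

```bash
python3 - <<'E'
from h import *
p=eyes.read_camera("top"); q=eyes.read_camera("side")
a=cv2.resize(p["img"][190:300,200:420],None,fx=3.4,fy=2.7); b=cv2.resize(q["img"][150:300,240:460],None,fx=3.4,fy=1.9)
cv2.imwrite("pics/both5.png",np.vstack([a,b])[:,:,::-1])
print(pieces(q,19)); 
s=readout.state();print(s['eef_pos'],s['opening'],tool([425,180,30],-0.015))
E
```

```text
[]
[424.5641186  178.44387881  59.94176746] 0.004850290151294587 ([0.0004, -0.0016, 0.0299], [0.03, 0.07, 0.03])
```

View pics/both5.png

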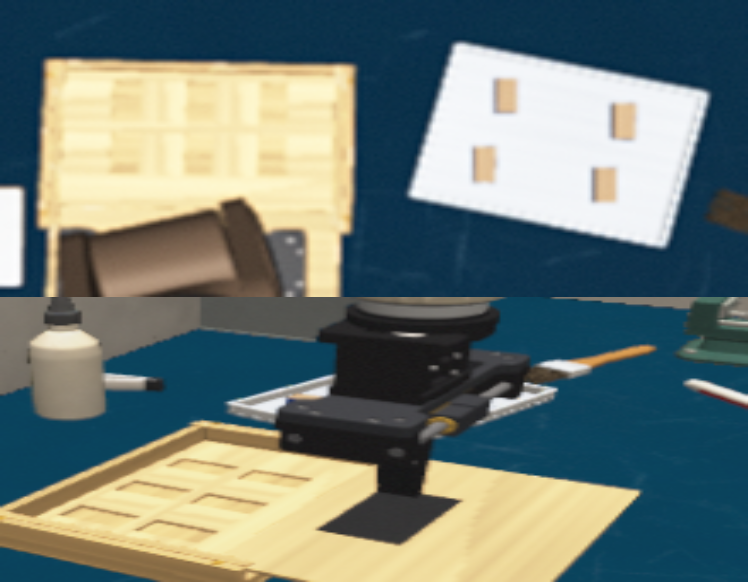

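All four pieces lie separately in the tray and the case is empty. Now I'll press the pad and push the cover shut.

Emit:
{"api": "move_arm", "payload": {"plan": [[[0,0,0],[0,0,0.025],-1],[[0,0,0],[0,0,0.03],-1],[[0,0,0],[0,0,0.032],-1],[[0,0,0],[0,0,0.032],-1]]}}

```text
t: 21.5
eef_pos: [426.3, 177.6, 30.2]
tcp_rot: [-3.141, -0.003, -0.016]
ft_force: [-0.6, -7.2, 15.6]
opening: 0.005
grip_force: 8.3
```

Emit:
{"api": "move_arm", "payload": {"plan": [[[0,0,0],[0.01,0,0],-1],[[0,0,0],[0.028,0,0],-1],[[0,0,0],[0.048,0,0],-1],[[0,0,0],[0.068,0,0],-1],[[0,0,0],[0.085,0,0],-1]]}}

```text
t: 22.12
eef_pos: [511.3, 175.7, 30.2]
tcp_rot: [3.141, -0.002, -0.016]
ft_force: [-1.8, -6.7, 12.6]
opening: 0.003
grip_force: 6.0
```

Emit:
{"api": "move_arm", "payload": {"plan": [[[0,0,0],[0.016,0,0],-1],[[0,0,0],[0.03,0,0],-1],[[0,0,0],[0.042,0,0],-1],[[0,0,0],[0.05,0,0],-1],[[0,0,0],[0.054,0,0],-1]]}}

```text
t: 22.75
eef_pos: [565.0, 174.7, 30.3]
tcp_rot: [3.141, -0.002, -0.016]
ft_force: [-1.1, -7.2, 10.8]
opening: 0.007
grip_force: 5.1
```

Moved 139 mm and no stop force yet, so I'll keep pushing.

Emit:
{"api": "move_arm", "payload": {"plan": [[[0,0,0],[0.003,0,0.0005],-1],[[0,0,0],[0.006,0,0.0005],-1],[[0,0,0],[0.008,0,0.0005],-1],[[0,0,0],[0.008,0,0.0005],-1]]}}

```text
t: 23.25
eef_pos: [569.0, 174.9, 30.1]
tcp_rot: [3.14, 0.006, -0.016]
ft_force: [-19.0, -4.0, 26.0]
opening: 0.004
grip_force: 13.0
```

Stop force felt (-19 N). I'll lift clear and check.

Emit:
{"api": "move_arm", "payload": {"plan": [[[0,0,0],[-0.004,0,-0.001],-1],[[0,0,0],[-0.004,0,-0.05],-1],[[0,0,0],[-0.05,0,-0.11],-1],[[0,0,0],[-0.1,0.02,-0.15],-1],[[0,0,0],[-0.14,0.04,-0.17],-1]]}}

```text
t: 23.88
eef_pos: [432.6, 138.6, 198.6]
tcp_rot: [-3.141, -0.003, -0.016]
ft_force: [0.2, -0.0, 1.1]
opening: 0.003
grip_force: 0.0
```

```bash
python3 - <<'E'
from h import *
p=eyes.read_camera("top"); q=eyes.read_camera("side")
a=cv2.resize(p["img"][190:300,200:420],None,fx=3.4,fy=2.7); b=cv2.resize(q["img"][150:300,240:460],None,fx=3.4,fy=1.9)
cv2.imwrite("pics/both6.png",np.vstack([a,b])[:,:,::-1])
print(rect(p,dark(p,(258,234),20),30),rect(q,dark(q,(294,243),20),30))
print(readout.state()["eef_pos"])
E
```

```text
((564.2960205078125, 177.00308227539062), (83.29289245605469, 42.08164978027344), 87.64717102050781) ((566.6102294921875, 177.19769287109375), (83.54341888427734, 44.75774383544922), 88.70921325683594)
[430.53580066 137.835912   199.88863048]
```

View pics/both6.png

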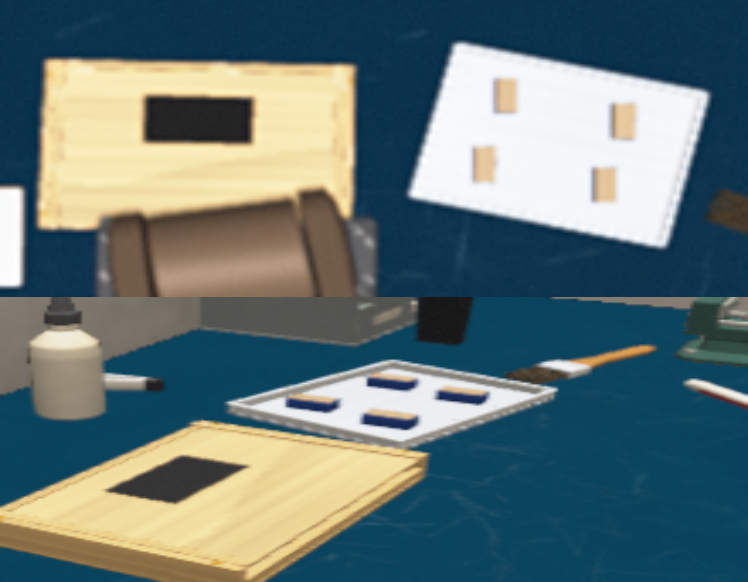

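The cover is shut (the pad travelled 140 mm from the open stop), and the four pieces lie flat and apart in the tray.

```bash
python3 -c "
from h import *
print(env.job_done())"
```

```text
the job is handed in; nothing more can be done
None
```

I handed the job in at about 24 s: the cover went to its open stop, all four pieces present lie flat and apart in the tray, the cover is shut against its stop, and I did not touch the bottle or clamp; no verdict came back.

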